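# Clock a cast pump cover and lock it in its fixture

### The job

Swing the keeper arm fully clear of the cast pump cover sitting in the fixture, then gently turn the cover on its spigot, without lifting it off, until its forked ear squarely faces the lock bar. Slide the lock bar fully home into the fork, then swing the keeper arm all the way back over the cover to its stop. Leave the other things on the bench where they are.

Things in the scene. Friction and masses are not known exactly. Their poses are not given: they have to be found in the camera images.
- fixture: Fixed grey base plate, 270 x 330 x 12 mm. Origin on the bench under the spigot axis; z up; lock bar on its -y side, keeper post on its +x side. The plate reaches x -120 to 150 mm, y -190 to 140 mm. A round rest (84 mm across, top 20 mm high) with a spigot (32 mm across, to 38 mm high) carries the cover.
- centre (a point): Spigot axis at the top of the rest (20 mm above the bench): the cover turns about the vertical through it.
- mark (a point): Point on the lock bar's line, 68 mm from the spigot axis, 30 mm above the bench: where the middle of the forked ear must stand. A thin white line on the plate and the lock bar show this direction.
- casting: The cover: loose aluminium casting, 0.5 kg, round body 100 mm across, 28 mm high, 34 mm bore over the spigot. Origin: axis, underside (20 mm above bench). Three ears, 20 mm high from the underside up, reach 78 mm from the axis. The ear along its +x is forked: two 10 mm prongs, 16 mm open slot between. The two at 120 degrees either side are plain, 26 mm wide, rounded, with a dark dot.
- fork (a point): Middle of the forked ear's slot, 68 mm from the casting's axis and 10 mm above its underside.
- keeper (a joint): Keeper arm's angle, rad: 0 = over the cover, at its stop, arm pointing from the post to the spigot axis; 1.6 = fully clear, arm pointing to the fixture's +y. Turns clockwise from above as it opens; friction holds it where it is left.
- keeper_hinge (a point): Keeper arm's vertical hinge axis, at the middle of the arm's thickness (59 mm above the bench), on a post 26 mm across.
- keeper_knob (a point): Top centre of the black upright knob on the end of the keeper arm, 110 mm from the hinge, 100 mm above the bench. Knob 18 mm across, 36 mm high, on a flat steel arm 20 mm wide (top 64 mm, underside 54 mm above the bench).
- lock (a joint): Lock bar's travel, m: 0 = drawn back, 0.028 = fully home. Slides along the fixture's +y towards the spigot axis; friction holds it. Bar 11 mm wide and 11 mm high at 24.5 to 35.5 mm above the bench, rounded nose 86 mm from the spigot axis at 0. It runs between two guides, 34 mm high and 35 mm wide overall, 98 to 158 mm from the axis.
- lock_knob (a point): Top centre of the black upright knob on the lock bar, 75.5 mm above the bench. Knob 16 mm across, 40 mm high; 138 mm from the spigot axis when drawn back.
- spare_a: Bystander: loose casting like the cover but with three plain ears, on the bench. Origin: axis, underside.
- spare_b: Bystander: a second such spare casting with three plain ears.
- bush: Bystander: loose steel flanged bush, 26 mm across, 20 mm high, on a corner of the fixture plate. Origin: underside.
- collar: Bystander: loose steel ring, 32 mm across, 12 mm high, on a corner of the fixture plate. Origin: underside.
- scraper: Bystander: screwdriver-like hand tool lying on the bench.
- spanner: Bystander: spanner lying on the bench.

How it is judged:
On the way, in this order (a step that is already met when the one before it is completed fails the run):
1. the keeper arm is swung clear (value of joint keeper above 1.3 rad), for 0.2 s.
2. the forked ear faces the lock bar (horizontal distance between fork and mark below 0.006 m and angular speed of casting below 0.1 rad/s), for 0.2 s.
3. the lock bar is home in the fork (value of joint lock above 0.024 m and horizontal distance between fork and mark below 0.006 m), for 0.2 s.
4. the keeper arm is back over the cover (value of joint keeper below 0.12 rad and value of joint lock above 0.024 m), for 0.2 s.
At the end, for the whole second after the job is handed in: Keeper arm within 0.12 rad of its stop over the cover, lock bar at least 24 of its 28 mm home, middle of the fork within 6 mm of the mark on the lock bar's line, cover still flat on the rest (within 4 mm in height, 5 mm sideways, 0.05 rad) and at rest (all of step 4 and horizontal distance between fork and mark below 0.006 m and horizontal distance between casting and centre below 0.005 m and z of casting in the frame of centre below 0.004 m and angle between casting's own z axis and vertical below 0.05 rad and linear speed of casting below 0.01 m/s and velocity of joint keeper below 0.05 rad/s); the robot touches nothing.
It fails at once if the robot presses on the cover with more than 20 N (contact force between any of the fingers, the arm and casting above 20 N).
It fails at once if the cover is lifted off its rest or tipped (z of casting in the frame of centre above 0.012 m or angle between casting's own z axis and vertical above 0.25 rad).
It fails at once if a bystander is moved by more than 20 mm (distance of any of spare_a, spare_b, bush, collar, scraper, spanner from where it was at the start of the episode above 0.02 m).
It also fails if it takes over 72 s, if anything falls off the work surface, if the arm or the gripper's body presses on something with over 40 N, if the wrist force passes 120 N, or if a joint passes its speed limit or range.

### The arm

A 6-joint arm with a two-finger parallel gripper is mounted at the origin on the work surface. World frame = base frame: x ahead of the robot, y to its left, z up, the work surface at z = 0. Lengths are in m, angles in rad, forces in N, time in s.
With the tool pointing down it reaches from about 0.25 to 0.775 m from the base axis. Payload 4 kg.
Tool frame: the origin (TCP) lies on the front face of the gripper's body, between the roots of the fingers; the fingertips stand 97 mm ahead of it and the grasp point (between the pads) lies 78 mm ahead of it; z points along the fingers, y is the line along which they close (so a half turn about z gives the same grasp; the last joint's range is limited). The gripper opens to 94 mm and grips with 3 to 60 N. Pads are 16 mm wide; open, the fingers measure 119 mm over their backs; the gripper's body (75 mm by 177 mm) begins 78 mm behind the grasp point.
Start: joints at [1.182, 0.087, 1.371, -0, 1.684, -0.103], TCP at [0.155, 0.528, 0.303] pointing down, gripper open.
Joint ranges: [-3.1, 3.1], [-0.76, 2.03], [0.27, 2.55], [-1.08, 4.22], [0.17, 2.65], [-2.57, 2.57]. Speed limits (rad/s): [2.79, 2.79, 3.14, 3.14, 3.14, 3.14].

### API

Orientations are given as a 3x3 rotation matrix whose columns are the frame's x, y, z axes.
In Python, from rig import env, snapshot, ticket gives the robot as it stands.
- The arm moves only by the tool apply_moves, never from a script. Its argument "series" is a list of rows, each a list of 4 numbers: the shift along the tool's x, y, z in cm, then the turn about the tool's z in rad. In form: [[x, y, z, twist], ...]. A call has exactly 8 rows; each row shifts and turns the commanded pose from where the row before left it, along the tool's axes as they then stand; what a row does not reach is not made up. A row lasts 1/12 s, in which the tool goes at most 41.7 mm and 7.16 degrees, less where a joint would pass 70% of its speed; a pose out of reach is approached as far as the arm can. A call is refused whole if a number of a shift passes 4.17 or a number of a turn 0.125, either way. A call with a gripper value outside its range is refused whole. "claw" is the finger opening in cm, from 0 to 9.4, set as the call begins (left out, the last holds). The fingers move at their own pace and stop on an object; "squeeze" is the grip in N (left out, the last holds). Time passes only in rows, so rows that do not move let the fingers close, or fill a call up. It gives the time, the measured TCP pose, the force, the opening and the grip force at its end, in the units of the state.
- env.state(): the state, without advancing time (a new reading comes with each control period).
- snapshot(name): name is "scene" or "side" or "wrist"; returns a dict with "img" (400x640x3 uint8, red, green, blue), "depth" (400x640 float32, m along the optical axis (not along the pixel's ray), 0 where there is no reading), "mtx" (3x3 intrinsics, pixels), "world_from_camera" (4x4, takes a point from camera to world coordinates). Camera axes: x right, y down, z forward; pixel columns grow to the right and rows downward; lengths in m; the calibration is good to about 2 mm. A picture is of the moment at which its call begins.
- ticket.hand_in(): hands the job in; it is judged then, once.
The state is a dict: "t": time; "joint_pos": joint angles; "qvel": joint speeds; "joint_torque": joint torques, N m; "tcp_pos": TCP position; "orientation": TCP orientation; "contact_force": force on the tool from outside, world axes, zero at the start; "torque": the same for the moment, N m; "gripper_width": finger opening in m; "gripper_force": force on a finger pad.
Only numpy, scipy, OpenCV 4.12 (cv2) and the standard library are available. Lean on these libraries where they do the work, as an engineer would, in place of code of your own. Each camera call takes 0.05 s, during which the arm holds its last target. There are 200 camera calls.

## Working session

There is one attempt and no reset: what is moved stays moved. The work goes in short steps, Python scripts to look and compute and a tool call to move; the robot and the scene stay as the last step left them, time stands still between calls to the robot, and variables do not carry over. Pictures are saved under pics/ and viewed, at most 13 in all, crops included, and the job is handed in when it is done.

Besides the shell and the picture viewer there is one more tool, called after "Request:" by a JSON object that holds its "fn" and its "kwargs", one argument or row to a line. apply_moves: Moves the arm, as the interface text tells. Its arguments: {"type":"object","properties":{"series":{"type":"array"},"claw":{"type":"number"},"squeeze":{"type":"number"}},"required":["series"]}

```bash
ls; mkdir -p pics
cat > h.py <<'E'
import numpy as np, cv2
from rig import env, snapshot, ticket
def take(n):
    s=snapshot(n); return s
def save(s,f): cv2.imwrite('pics/'+f,s['img'][:,:,::-1])
def ray(s,u,v,z):
    K=s['mtx'];T=s['world_from_camera']
    d=T[:3,:3]@np.linalg.solve(K,[u,v,1.]);o=T[:3,3]
    return o+d*(z-o[2])/d[2]
def proj(s,p):
    T=np.linalg.inv(s['world_from_camera']);q=s['mtx']@(T[:3,:3]@np.array(p)+T[:3,3]);return q[:2]/q[2]
E
python3 - <<'E'
from h import *
np.set_printoptions(precision=3,suppress=True)
for n in ['scene','side']:
    s=take(n);save(s,n+'0.png');np.savez('/tmp/'+n,**s);print(n,s['world_from_camera'])
print(env.state()['tcp_pos'],env.state()['orientation'],env.state()['t'])
E
```

```text
pics
scene [[ 0.702  0.497 -0.51   1.158]
 [ 0.712 -0.501  0.492 -0.62 ]
 [-0.011 -0.708 -0.706  0.998]
 [ 0.     0.     0.     1.   ]]
side [[ 0.983 -0.155  0.098  0.367]
 [-0.183 -0.774  0.607 -0.763]
 [-0.018 -0.614 -0.789  1.056]
 [ 0.     0.     0.     1.   ]]
[0.155 0.527 0.302] [[-0.959  0.282 -0.001]
 [ 0.282  0.959 -0.002]
 [ 0.    -0.002 -1.   ]] 0.1
```

View pics/scene0.png

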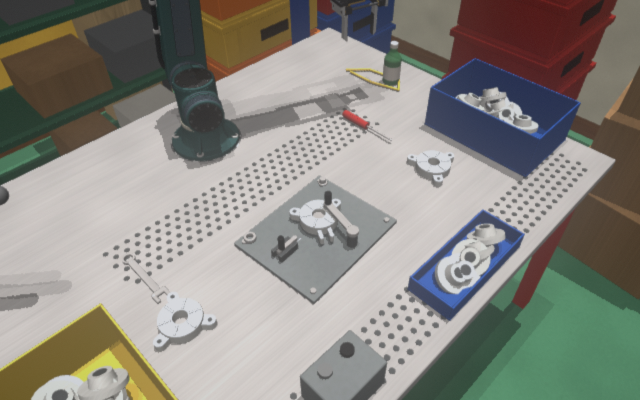

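View pics/side0.png

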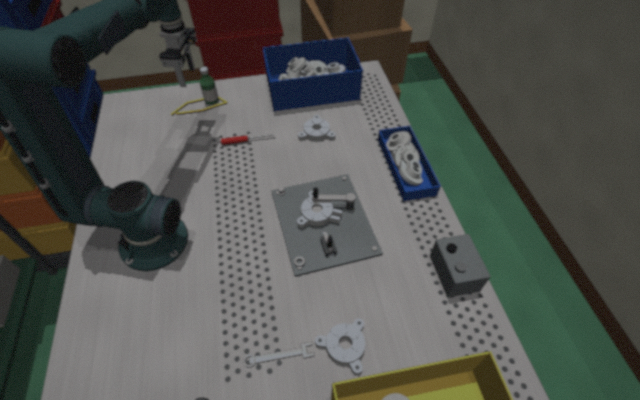

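Run:
```python
from h import *
np.set_printoptions(precision=4,suppress=True)
for n,c in [('scene',(317,235)),('side',(325,225))]:
    s=dict(np.load(f'/tmp/{n}.npz'));im=s['img']
    hsv=cv2.cvtColor(im,cv2.COLOR_RGB2HSV)
    m=((im.max(2)<140)).astype(np.uint8)*255
    roi=np.zeros_like(m);cv2.circle(roi,c,95 if n=='scene' else 75,255,-1);m&=roi
    m=cv2.morphologyEx(m,cv2.MORPH_OPEN,np.ones((5,5)))
    cs,_=cv2.findContours(m,cv2.RETR_EXTERNAL,cv2.CHAIN_APPROX_NONE)
    k=max(cs,key=cv2.contourArea);hull=cv2.convexHull(k)[:,0]
    W=np.array([ray(s,u,v,.012)[:2] for u,v in hull])
    r=cv2.minAreaRect((W*1000).astype(np.float32));print(n,r);print(cv2.boxPoints(r))
    x0,y0=c[0]-90,c[1]-68
    cr=cv2.resize(im[y0:y0+136,x0:x0+180],None,fx=4.4,fy=4.4,interpolation=cv2.INTER_CUBIC)
    cv2.imwrite(f'pics/{n}crop.png',cr[:,:,::-1]);print(x0,y0)
```

```text
scene ((590.621337890625, 13.904594421386719), (51.07927322387695, 105.2862319946289), 69.80970764160156)
[[532.3983   8.1035]
 [631.2148 -28.2349]
 [648.8444  19.7057]
 [550.0278  56.0441]]
227 167
side ((533.8807373046875, -14.95172119140625), (572.7387084960938, 471.6097717285156), 78.40166473388672)
[[ 245.3163 -248.0653]
 [ 707.2963 -342.8822]
 [ 822.4452  218.1618]
 [ 360.4651  312.9787]]
235 157
```

View pics/scenecrop.png

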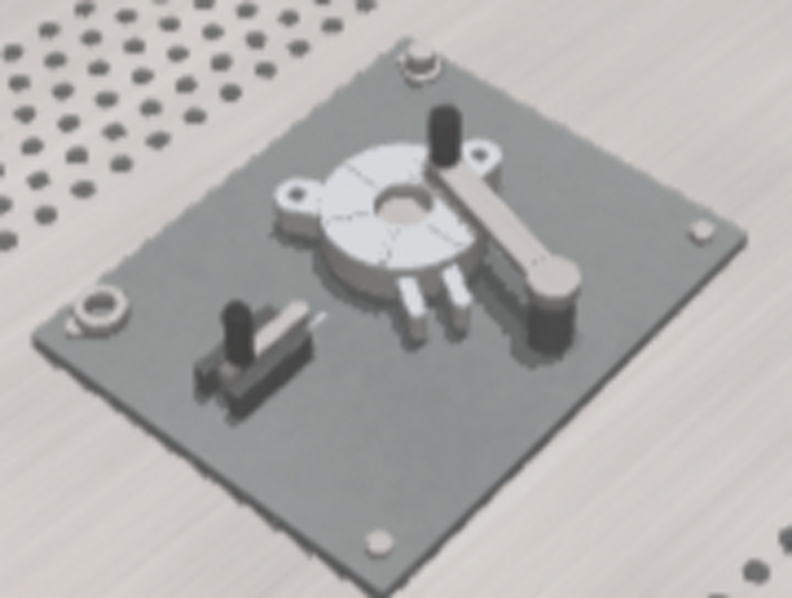

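View pics/sidecrop.png

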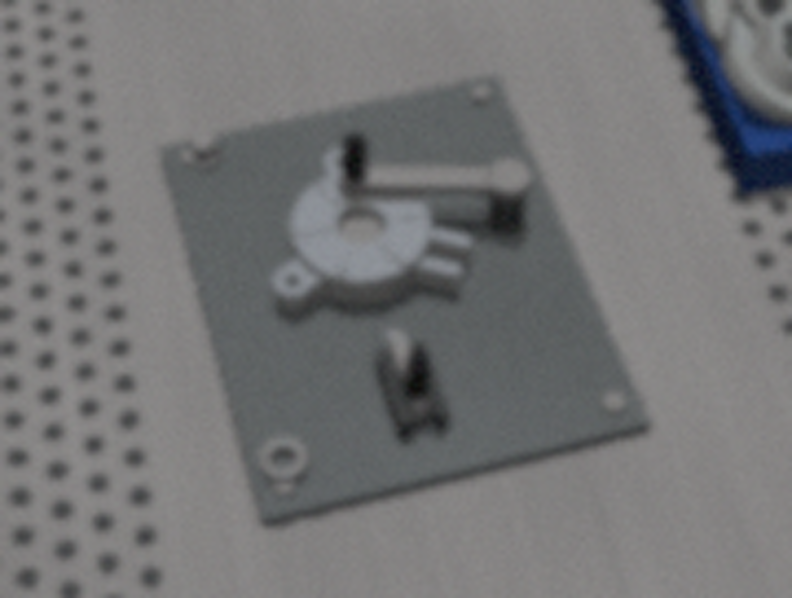

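Run:
```python
from h import *
np.set_printoptions(precision=4,suppress=True)
S={n:dict(np.load(f'/tmp/{n}.npz')) for n in('scene','side')};off=dict(scene=(227,167),side=(235,157))
def P(n,c,z): return ray(S[n],c[0]/4.4+off[n][0]-.4,c[1]/4.4+off[n][1]-.4,z)[:2]
M=np.array([[-120,-190],[150,-190],[150,140],[-120,140]])/1e3
def fit(A,B):
    a=A.mean(0);b=B.mean(0);U,_,V=np.linalg.svd((A-a).T@(B-b));R=(U@V).T;return R,b-R@a
C=dict(scene=[(35,334),(385,586),(747,236),(408,38)],side=[(265,517),(648,427),(500,78),(163,152)])
al=[]
for n in C:
    B=np.array([P(n,c,.012) for c in C[n]]);R,t=fit(M,B);al.append(B)
    print(n,t,np.degrees(np.arctan2(R[1,0],R[0,0])),'res',(M@R.T+t-B)*1e3)
R,t=fit(np.vstack([M,M]),np.vstack(al));th=np.arctan2(R[1,0],R[0,0]);print(t,np.degrees(th))
np.savez('/tmp/fix',R=R,t=t,th=th)
F=dict(bore=(.048,(403,200),(361,222)),kknob=(.1,(445,110),(354,140)),hinge=(.064,(554,275),(511,172)),lknob=(.0755,(237,307),(417,340)),
 prongA=(.04,(407,284),(462,238)),prongB=(.04,(455,272),(455,268)),dot1=(.04,(296,195),(293,281)),dot2=(.04,(481,156),(337,160)))
for k,(z,a,b) in F.items():
    for n,c in(('scene',a),('side',b)):
        w=P(n,c,z);print(k,n,w,'fix mm',(R.T@(w-t))*1e3)
```

```text
scene [ 0.5136 -0.0054] 4.560341324942318 res [[-2.1843 -1.3027]
 [ 3.2485 -3.668 ]
 [ 0.5528  3.1551]
 [-1.6169  1.8156]]
side [ 0.5098 -0.0101] 4.280859033807121 res [[-2.7627 -4.7102]
 [ 3.1434 -1.6618]
 [ 0.5218  2.0538]
 [-0.9025  4.3183]]
[ 0.5117 -0.0077] 4.42076649470168
bore scene [ 0.5101 -0.004 ] fix mm [-1.3332  3.8257]
bore side [ 0.5098 -0.0058] fix mm [-1.7647  2.0381]
kknob scene [0.5121 0.0288] fix mm [ 3.16   36.3583]
kknob side [0.5115 0.0265] fix mm [ 2.422  34.1895]
hinge scene [0.6212 0.0047] fix mm [110.0567   3.9838]
hinge side [0.6207 0.0051] fix mm [109.5842   4.37  ]
lknob scene [ 0.5219 -0.1408] fix mm [  -0.0791 -133.4758]
lknob side [ 0.5232 -0.1292] fix mm [   2.0365 -121.95  ]
prongA scene [ 0.553 -0.043] fix mm [ 38.3892 -38.2947]
prongA side [ 0.5783 -0.0279] fix mm [ 64.7945 -25.2012]
prongB scene [ 0.5659 -0.0173] fix mm [ 53.244  -13.7322]
prongB side [ 0.5676 -0.0525] fix mm [ 52.2114 -48.8846]
dot1 scene [ 0.457  -0.0405] fix mm [-57.057 -28.43 ]
dot1 side [ 0.4546 -0.0413] fix mm [-59.575  -29.0312]
dot2 scene [0.5119 0.0594] fix mm [ 5.3785 66.9089]
dot2 side [0.5047 0.0598] fix mm [-1.8019 67.8807]
```

Request:
{"fn": "apply_moves", "kwargs": {
  "series": [
    [-3, -2.36, 0, -0.009],
    [-3, -2.36, 0, -0.009],
    [-3, -2.36, 0, -0.009],
    [-3, -2.36, 0, -0.009],
    [-3, -2.36, 0, -0.009],
    [-3, -2.36, 0, -0.009],
    [-3, -2.36, 0, -0.009],
    [-3, -2.36, 0, -0.009]
  ],
  "claw": 3.6
}}

```text
t: 0.77
tcp_pos: [0.3403, 0.2829, 0.3024]
orientation: [[-0.977, 0.211, -0.0], [0.211, 0.977, -0.0], [0.0, -0.0, -1.0]]
contact_force: [1.3, 0.3, -0.3]
gripper_width: 0.0442
gripper_force: 0.0
```

Request:
{"fn": "apply_moves", "kwargs": {
  "series": [
    [-3, -2.36, 0, 0],
    [-3, -2.36, 0, 0],
    [-3, -2.36, 0, 0],
    [-3, -2.36, 0, 0],
    [-3, -2.36, 0, 0],
    [-3, -2.36, 0, 0],
    [-3, -1, 0, 0],
    [0, 0, 0, 0]
  ]
}}

```text
t: 1.43
tcp_pos: [0.5159, 0.0883, 0.3009]
orientation: [[-0.976, 0.218, -0.001], [0.218, 0.976, -0.002], [0.0, -0.002, -1.0]]
contact_force: [-0.3, -0.7, -0.6]
gripper_width: 0.0357
gripper_force: 0.0
```

Run:
```python
from h import *
np.set_printoptions(precision=4,suppress=True)
s=take('wrist');save(s,'w1.png');np.savez('/tmp/w1',**s);print(s['world_from_camera'])
e=env.state();print(e['t'],e['tcp_pos'],e['orientation'],e['gripper_width'],e['contact_force'],e['joint_pos'])
```

```text
[[ 0.2165  0.9409  0.2606  0.4409]
 [ 0.9763 -0.2082 -0.0596  0.1055]
 [-0.0019  0.2673 -0.9636  0.3817]
 [ 0.      0.      0.      1.    ]]
1.4833 [0.5141 0.0901 0.3011] [[-0.9764  0.2161 -0.0028]
 [ 0.2161  0.9764 -0.0002]
 [ 0.0027 -0.0008 -1.    ]] 0.03570140697171368 [-0.2347  0.2465  0.1873] [ 0.0647  0.0265  1.4376  0.      1.6802 -1.2883]
```

View pics/w1.png

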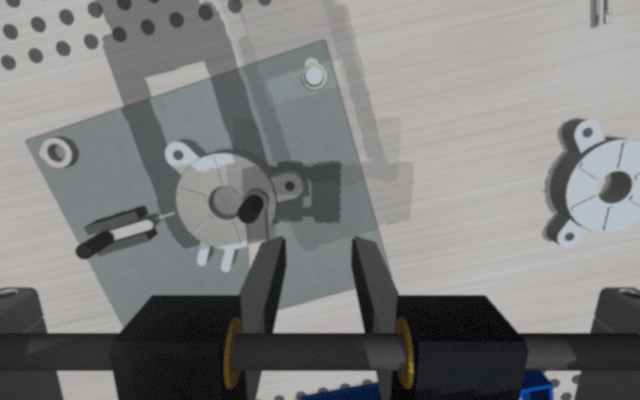

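Run:
```python
from h import *
np.set_printoptions(precision=4,suppress=True)
s=dict(np.load('/tmp/w1.npz'));f=np.load('/tmp/fix.npz');R,t=f['R'],f['t']
for k,(u,v,z) in dict(bore=(226,202,.048),kknob=(245,212,.1),lknob=(84,248,.0755),dot1=(179,154,.04),dot2=(290,186,.04),pA=(203,259,.04),pB=(227,264,.04),corner=(26,141,.012),corner2=(326,41,.012),line=(173,214,.012),spig=(226,202,.038)).items():
    w=ray(s,u,v,z)[:2];print(k,w,(R.T@(w-t))*1e3)
g=cv2.cvtColor(s['img'],cv2.COLOR_RGB2GRAY)
m=(g<45).astype(np.uint8);m[230:]=0;m[:,:150]=0
n,l,st,c=cv2.connectedComponentsWithStats(m);print(st[1:][st[1:,4]>60],c[1:][st[1:,4]>60])
d=s['depth'];T=s['world_from_camera']
for (u,v) in [(245,212),(84,248),(226,202),(205,180),(290,180),(203,259),(227,264),(180,165)]:
    D=np.median(d[v-1:v+2,u-1:u+2]);print((u,v),T[:3,:3]@(np.linalg.solve(s['mtx'],[u,v,1])*D)+T[:3,3])
```

```text
bore [ 0.5111 -0.0039] [-0.3621  3.9132]
kknob [0.5119 0.0262] [ 2.8179 33.8636]
lknob [ 0.5195 -0.1378] [  -2.2562 -130.2322]
dot1 [ 0.4564 -0.0373] [-57.4654 -25.2094]
dot2 [0.5106 0.0604] [ 4.1693 68.0658]
pA [ 0.5675 -0.048 ] [ 52.4996 -44.445 ]
pB [ 0.5785 -0.0249] [ 65.2513 -22.2445]
corner [ 0.4102 -0.2004] [-116.0432 -184.2691]
corner2 [0.3843 0.1249] [-116.8702  142.0768]
line [ 0.5192 -0.0766] [  2.1337 -69.2314]
spig [ 0.5132 -0.0071] [1.481  0.4846]
[[238 195  25  28 446]] [[250.4305 208.4664]]
(245, 212) [0.5122 0.0259 0.0988]
(84, 248) [ 0.5198 -0.1387  0.0743]
(226, 202) [ 0.5135 -0.0076  0.0366]
(205, 180) [ 0.4857 -0.018   0.0463]
(290, 180) [0.505  0.0617 0.0384]
(203, 259) [ 0.5682 -0.0489  0.0381]
(227, 264) [ 0.579  -0.0254  0.0388]
(180, 165) [ 0.467  -0.0403  0.0388]
```

Request:
{"fn": "apply_moves", "kwargs": {
  "series": [
    [-0.4, -2.1, 0, 0],
    [-0.4, -2.1, 0, 0],
    [-0.4, -2.1, 0, 0],
    [0, 0, 3, 0],
    [0, 0, 3, 0],
    [0, 0, 3, 0],
    [0, 0, 0, 0],
    [0, 0, 0, 0]
  ]
}}

```text
t: 2.15
tcp_pos: [0.5096, 0.0288, 0.2112]
orientation: [[-0.977, 0.211, -0.005], [0.211, 0.977, 0.001], [0.005, -0.0, -1.0]]
contact_force: [-0.1, -0.9, 0.7]
gripper_width: 0.0361
gripper_force: 0.0
```

Run:
```python
from h import *
s=take('wrist');save(s,'w2.png');np.savez('/tmp/w2',**s)
e=env.state();print(e['t'],e['tcp_pos'],e['orientation'])
for z in(.1,.07):print(z,proj(s,[.512,.026,z]))
```

```text
2.2 [0.51092796 0.02866078 0.21348097] [[-9.77487879e-01  2.10991563e-01  8.30816896e-05]
 [ 2.10991579e-01  9.77487819e-01  3.41959546e-04]
 [-9.06076060e-06  3.51790848e-04 -9.99999938e-01]]
0.1 [313.93371234 246.98655689]
0.07 [314.49036433 229.71806772]
```

View pics/w2.png

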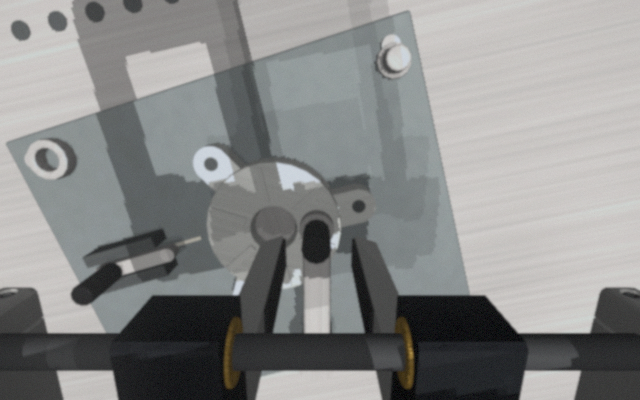

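Request:
{"fn": "apply_moves", "kwargs": {
  "series": [
    [-0.1, -0.2, 2.3, 0],
    [0, 0, 2.2, 0],
    [0, 0, 0, 0],
    [0, 0, 0, 0],
    [-0.04, 0.7, 0, 0.06],
    [-0.07, 1.2, 0, 0.11],
    [-0.07, 1.2, 0, 0.11],
    [-0.07, 1.2, 0, 0.11]
  ],
  "claw": 2.4
}}

```text
t: 2.87
tcp_pos: [0.5301, 0.0653, 0.1709]
orientation: [[-0.82, 0.572, 0.004], [0.572, 0.82, -0.001], [-0.004, 0.002, -1.0]]
contact_force: [-0.3, -1.5, -1.1]
gripper_width: 0.0236
gripper_force: 0.6
```

Request:
{"fn": "apply_moves", "kwargs": {
  "series": [
    [-0.07, 1.2, 0, 0.11],
    [-0.07, 1.2, 0, 0.11],
    [-0.07, 1.2, 0, 0.11],
    [-0.07, 1.2, 0, 0.11],
    [-0.07, 1.2, 0, 0.11],
    [-0.07, 1.2, 0, 0.11],
    [-0.07, 1.2, 0, 0.11],
    [0, 0, 0, 0]
  ]
}}

```text
t: 3.53
tcp_pos: [0.6004, 0.1106, 0.1709]
orientation: [[-0.195, 0.981, 0.006], [0.981, 0.195, 0.001], [-0.0, 0.006, -1.0]]
contact_force: [0.1, -1.0, 0.0]
gripper_width: 0.0238
gripper_force: 0.0
```

Run:
```python
from h import *
np.set_printoptions(precision=4,suppress=True)
e=env.state();print(e['t'],e['tcp_pos'],e['orientation'],e['joint_pos'],e['contact_force'])
d=e['tcp_pos'][:2]-np.array([.621,.0045]);print(np.hypot(*d),np.radians(184.4)-np.arctan2(d[1],d[0]))
```

```text
3.5333 [0.6004 0.1106 0.1709] [[-0.1947  0.9808  0.006 ]
 [ 0.9809  0.1947  0.0008]
 [-0.0004  0.006  -1.    ]] [ 0.0893  0.276   1.4157  0.0002  1.4439 -0.1068] [ 0.1206 -1.0022  0.0116]
0.10810307684716879 1.4560243030508557
```

Request:
{"fn": "apply_moves", "kwargs": {
  "series": [
    [-0.05, 0.7, 0, 0.06],
    [-0.05, 0.7, 0, 0.06],
    [0, 0, 0, 0],
    [0, 0, 0, 0],
    [0, 0, -3, 0],
    [0, 0, -3, 0],
    [0, 0, -3, 0],
    [0, 0, 0, 0]
  ]
}}

```text
t: 4.2
tcp_pos: [0.6136, 0.1113, 0.267]
orientation: [[-0.08, 0.997, 0.015], [0.997, 0.08, 0.001], [0.0, 0.015, -1.0]]
contact_force: [0.4, 0.4, 1.6]
gripper_width: 0.0243
gripper_force: 0.0
```

Run:
```python
from h import *
np.set_printoptions(precision=4,suppress=True)
e=env.state();print(e['t'],e['tcp_pos'],e['orientation'],e['joint_pos'],e['contact_force'])
for n in('scene','side'):
    s=take(n);np.savez('/tmp/'+n+'1',**s)
    g=s['img'].max(2);m=(g<60).astype(np.uint8)
    for nm,p in(('knob',[.613,.114,.1]),('hinge',[.621,.0045,.064]),('lk',[.5195,-.138,.0755])):
        print(n,nm,proj(s,p))
s=dict(np.load('/tmp/scene1.npz'));cr=cv2.resize(s['img'][165:301,230:410],None,fx=4.4,fy=4.4,interpolation=cv2.INTER_CUBIC)
cv2.imwrite('pics/s1crop.png',cr[:,:,::-1])
```

```text
4.2 [0.6136 0.1113 0.267 ] [[-0.0797  0.9967  0.0147]
 [ 0.9968  0.0797  0.0014]
 [ 0.0002  0.0148 -0.9999]] [0.0886 0.2519 1.252  0.     1.623  0.0088] [0.3983 0.4145 1.5954]
scene knob [380.3521 194.5653]
scene hinge [352.4017 229.1147]
scene lk [280.6746 235.1841]
side knob [340.8603 163.2145]
side hinge [350.8889 195.8123]
side lk [328.7746 236.6036]
```

View pics/s1crop.png

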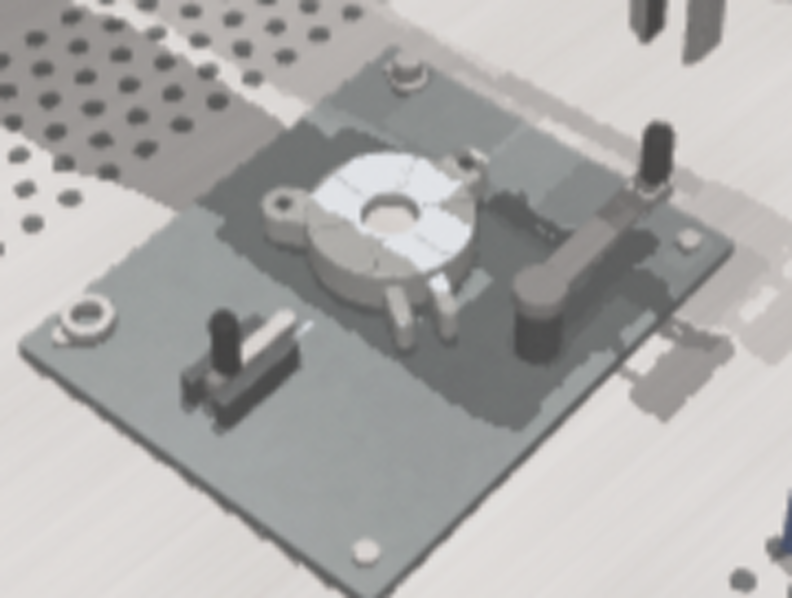

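Request:
{"fn": "apply_moves", "kwargs": {
  "series": [
    [-2.32, -2.85, 0, 0],
    [-2.32, -2.85, 0, 0],
    [-2.32, -2.85, 0, 0],
    [-2.32, -2.85, 0, 0],
    [-2.32, -2.85, 0, 0],
    [-2.32, -2.85, 0, 0],
    [0, 0, 0, 0.12],
    [0, 0, 0, 0.12]
  ],
  "claw": 4.4
}}

```text
t: 4.97
tcp_pos: [0.4496, -0.0419, 0.256]
orientation: [[0.169, 0.986, -0.003], [0.986, -0.169, 0.0], [0.0, -0.003, -1.0]]
contact_force: [0.3, 0.7, 0.3]
gripper_width: 0.044
gripper_force: 0.0
```

Request:
{"fn": "apply_moves", "kwargs": {
  "series": [
    [0, 0, 0, 0.12],
    [0, 0, 0, 0.12],
    [0, 0, 0, 0.12],
    [0, 0, 0, 0.12],
    [0, 0, 0, 0.12],
    [0, 0, 0, 0.12],
    [0, 0, 0, 0.12],
    [0, 0, 0, 0]
  ]
}}

```text
t: 5.63
tcp_pos: [0.451, -0.0407, 0.2559]
orientation: [[0.843, 0.537, -0.003], [0.537, -0.843, 0.001], [-0.002, -0.002, -1.0]]
contact_force: [-0.1, -0.5, -0.4]
gripper_width: 0.0443
gripper_force: 0.0
```

```bash
cat > g.py <<'E'
import sys
from h import *
# goto x y yaw_of_tool_x(deg): print shift in tool axes (cm) and twist
x,y,a=map(float,sys.argv[1:4]);e=env.state();R=e['orientation'];p=e['tcp_pos']
c=np.degrees(np.arctan2(R[1,0],R[0,0]));d=R.T@np.array([x-p[0],y-p[1],0])
print('t',e['t'],'tcp',np.round(p,4),'yaw',round(c,2),'shift cm',np.round(d*100,2),'twist',round(np.radians((c-a+180)%360-180),3),'F',np.round(e['contact_force'],1),'w',round(e['gripper_width'],4),'j',np.round(e['joint_pos'],2))
E
python3 g.py .4543 -.041 32
python3 - <<'E'
from h import *
s=take('wrist');save(s,'w3.png');np.savez('/tmp/w3',**s)
E
```

```text
t 5.6333 tcp [ 0.451  -0.0407  0.2559] yaw 32.49 shift cm [ 0.26  0.21 -0.  ] twist 0.009 F [-0.1 -0.5 -0.4] w 0.0443 j [-0.22 -0.12  1.66 -0.    1.6   0.79]
```

View pics/w3.png

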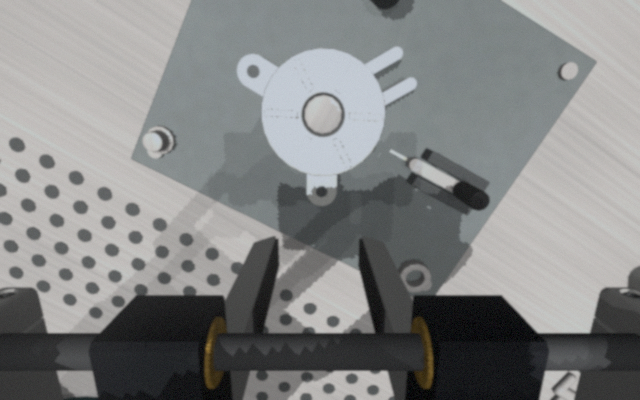

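Run:
```python
from h import *
np.set_printoptions(precision=4,suppress=True)
s=dict(np.load('/tmp/w3.npz'))
q=lambda u,v,z:ray(s,u,v,z)[:2]
c=q(323,112,.048);c2=q(323,115,.038)
im=s['img'];b=((im[...,2].astype(int)>180)&(im[...,2].astype(int)-im[...,0]>2)).astype(np.uint8)
w=dict(dot1=q(321,191,.04),dot2=q(254,71,.04),pA=q(396,54,.04),pB=q(408,86,.04),line0=q(392,153,.012),line1=q(408,161,.012),lk=q(480,199,.0755))
print(c,c2)
for k,p in w.items():
    d=p-c;print(k,p,np.hypot(*d),np.degrees(np.arctan2(d[1],d[0])))
```

```text
[ 0.5143 -0.0047] [ 0.5122 -0.0062]
dot1 [ 0.4574 -0.0393] 0.06663064867240494 -148.65508087604923
dot2 [0.5113 0.0583] 0.06303342689633223 92.81199266492843
pA [ 0.5819 -0.0292] 0.07184524586717747 -19.925516220512346
pB [ 0.5678 -0.0512] 0.0708873914028917 -41.07287496705692
line0 [ 0.5173 -0.0788] 0.0741900562916579 -87.75811277279752
line1 [ 0.5192 -0.0956] 0.09109475260637312 -86.93761570656423
lk [ 0.5252 -0.1407] 0.13644374446606233 -85.41844184945808
```

Request:
{"fn": "apply_moves", "kwargs": {
  "series": [
    [0.3, 0.13, 0, 0.025],
    [0, 0, 2.7, 0],
    [0, 0, 2.7, 0],
    [0, 0, 2.7, 0],
    [0, 0, 2.7, 0],
    [0, 0, 1.3, 0],
    [0, 0, 1.2, 0],
    [0, 0, 0, 0]
  ]
}}

```text
t: 6.35
tcp_pos: [0.4526, -0.0397, 0.1209]
orientation: [[0.854, 0.52, -0.008], [0.52, -0.854, 0.002], [-0.006, -0.005, -1.0]]
contact_force: [-0.5, -0.6, 0.0]
gripper_width: 0.0444
gripper_force: 0.0
```

Request:
{"fn": "apply_moves", "kwargs": {
  "series": [
    [0, 0, 0, 0],
    [0, 0, 0, 0],
    [0, 0, 0, 0],
    [0, 0, 0, 0],
    [0, 0, 0, 0],
    [0, 0, 0, 0],
    [0, 0, 0, 0],
    [0, 0, 0, 0]
  ],
  "claw": 3.0,
  "squeeze": 3
}}

```text
t: 7.02
tcp_pos: [0.4553, -0.0403, 0.1248]
orientation: [[0.856, 0.517, 0.0], [0.517, -0.856, 0.0], [0.0, 0.0, -1.0]]
contact_force: [0.5, 0.7, 0.1]
gripper_width: 0.0301
gripper_force: 0.0
```

```bash
python3 g.py .4542 -.0402 31
```

```text
t 7.0167 tcp [ 0.4553 -0.0403  0.1248] yaw 31.11 shift cm [-0.09 -0.06 -0.  ] twist 0.002 F [0.5 0.7 0.1] w 0.0301 j [-0.21 -0.01  1.84  0.    1.32  0.82]
```

Request:
{"fn": "apply_moves", "kwargs": {
  "series": [
    [0, -0.14, 0, 0.02],
    [0, -0.2, 0, 0.03],
    [0.01, -0.27, 0, 0.04],
    [0.01, -0.34, 0, 0.05],
    [0.01, -0.34, 0, 0.05],
    [0.01, -0.34, 0, 0.05],
    [0.01, -0.34, 0, 0.05],
    [0.01, -0.34, 0, 0.05]
  ]
}}

```text
t: 7.68
tcp_pos: [0.447, -0.0188, 0.1247]
orientation: [[0.98, 0.198, 0.001], [0.198, -0.98, -0.001], [0.001, 0.001, -1.0]]
contact_force: [0.7, -0.8, -0.3]
gripper_width: 0.0298
gripper_force: 0.4
```

```bash
cat > c.py <<'E'
from h import *
e=env.state();d=e['tcp_pos'][:2]-np.array([.5125,-.0052]);R=e['orientation']
print(e['t'],'r',np.hypot(*d),'ang',np.degrees(np.arctan2(d[1],d[0]))%360,'yaw',np.degrees(np.arctan2(R[1,0],R[0,0])),e['tcp_pos'],e['contact_force'],e['gripper_force'])
E
python3 c.py
```

```text
7.6833 r 0.06690009370552878 ang 191.7634331646176 yaw 11.42961236835562 [ 0.44700496 -0.01883901  0.12474256] [ 0.68119485 -0.80943967 -0.3375272 ] 0.42755733244121075
```

Request:
{"fn": "apply_moves", "kwargs": {
  "series": [
    [0.01, -0.34, 0, 0.05],
    [0.01, -0.34, 0, 0.05],
    [0.01, -0.34, 0, 0.05],
    [0.01, -0.34, 0, 0.05],
    [0.01, -0.34, 0, 0.05],
    [0.01, -0.34, 0, 0.05],
    [0.01, -0.34, 0, 0.05],
    [0.01, -0.34, 0, 0.05]
  ]
}}

```text
t: 8.35
tcp_pos: [0.447, 0.0081, 0.1247]
orientation: [[0.98, -0.199, 0.0], [-0.199, -0.98, -0.001], [0.001, 0.001, -1.0]]
contact_force: [0.2, -1.5, 0.4]
gripper_width: 0.0301
gripper_force: 0.5
```

Request:
{"fn": "apply_moves", "kwargs": {
  "series": [
    [0.01, -0.34, 0, 0.05],
    [0.01, -0.34, 0, 0.05],
    [0.01, -0.34, 0, 0.05],
    [0.01, -0.27, 0, 0.04],
    [0.01, -0.2, 0, 0.03],
    [0, -0.14, 0, 0.02],
    [0, 0, 0, 0],
    [0, 0, 0, 0]
  ]
}}

```text
t: 9.02
tcp_pos: [0.4521, 0.0237, 0.1247]
orientation: [[0.906, -0.423, -0.0], [-0.423, -0.906, 0.0], [-0.0, -0.0, -1.0]]
contact_force: [0.4, -0.4, 0.2]
gripper_width: 0.03
gripper_force: 0.1
```

```bash
python3 c.py;python3 - <<'E'
from h import *
s=take('wrist');save(s,'w4.png');np.savez('/tmp/w4',**s)
for n in('scene','side'):
    s=take(n);np.savez('/tmp/'+n+'2',**s)
s=dict(np.load('/tmp/side2.npz'));a=cv2.resize(s['img'][157:293,235:415],None,fx=4.4,fy=4.4,interpolation=cv2.INTER_CUBIC)
cv2.imwrite('pics/side2.png',a[:,:,::-1])
E
```

```text
9.0167 r 0.06696660462913893 ang 154.42353210963051 yaw -25.033703130506584 [0.45209546 0.02371051 0.12465503] [ 0.37765583 -0.35764779  0.18389157] 0.051468192832544446
```

View pics/w4.png

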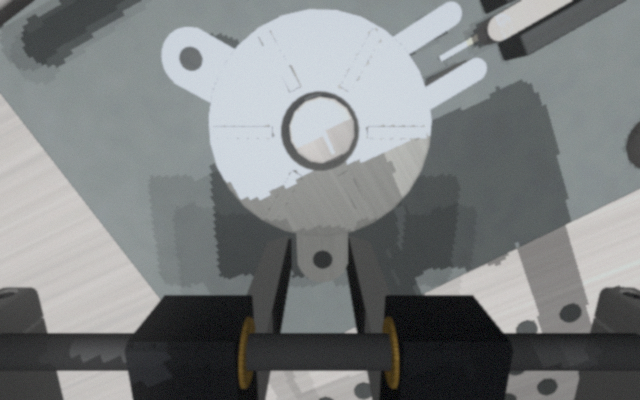

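Run:
```python
from h import *
np.set_printoptions(precision=4,suppress=True)
s=dict(np.load('/tmp/w4.npz'));q=lambda u,v,z:ray(s,u,v,z)[:2]
# bolder: body outer circle fit not needed; bore top
c=q(320,130,.048);c2=q(321,131,.038)
print(c,c2)
w=dict(dot1=q(322,259,.04),dot2=q(190,59,.04),pA=q(453,14,.04),pB=q(476,69,.04),l0=q(441,57,.012),l1=q(478,42,.012))
w['mid']=(w['pA']+w['pB'])/2
for cc in (c,[.5125,-.0052]):
  for k,p in w.items():
    d=p-np.array(cc);print(k,p,np.hypot(*d),np.degrees(np.arctan2(d[1],d[0])))
print('line dir',np.degrees(np.arctan2(*(w['l1']-w['l0'])[::-1])))
# subpixel line & colour components
T=s['world_from_camera']
def dp(u,v):
    D=np.median(s['depth'][v-1:v+2,u-1:u+2]);return T[:3,:3]@(np.linalg.solve(s['mtx'],[u,v,1])*D)+T[:3,3]
for p in[(453,14),(476,69),(520,22),(560,8),(441,57)]:print(p,dp(*p))
```

```text
[ 0.5141 -0.0054] [ 0.5128 -0.0054]
dot1 [0.4543 0.0211] 0.06537341364688423 156.04106312382632
dot2 [0.5653 0.0335] 0.06436496998146592 37.28262427709683
pA [ 0.5336 -0.0768] 0.07393642114650177 -74.70692266261764
pB [ 0.5085 -0.0788] 0.07354701639899033 -94.37165995483939
l0 [ 0.5188 -0.0761] 0.07078545873779506 -86.1533224861617
l1 [ 0.5176 -0.0954] 0.09005119585631488 -87.75190830568366
mid [ 0.521  -0.0778] 0.0726585772775356 -84.51307274865216
dot1 [0.4543 0.0211] 0.06384603995109511 155.66705160775217
dot2 [0.5653 0.0335] 0.06547575152636564 36.28529344995248
pA [ 0.5336 -0.0768] 0.07459501463415746 -73.59503436723732
pB [ 0.5085 -0.0788] 0.0736838050129417 -93.14298392185098
l0 [ 0.5188 -0.0761] 0.07114674008132364 -84.90769495133166
l1 [ 0.5176 -0.0954] 0.09036577515569197 -86.76551868240202
mid [ 0.521  -0.0778] 0.07306332541124984 -83.30835621728762
line dir -93.59587524352821
(453, 14) [ 0.5337 -0.0775  0.0382]
(476, 69) [ 0.5083 -0.0793  0.0388]
(520, 22) [ 0.5184 -0.1046  0.0347]
(560, 8) [ 0.5157 -0.1317  0.02  ]
(441, 57) [ 0.5188 -0.0762  0.0115]
```

View pics/side2.png

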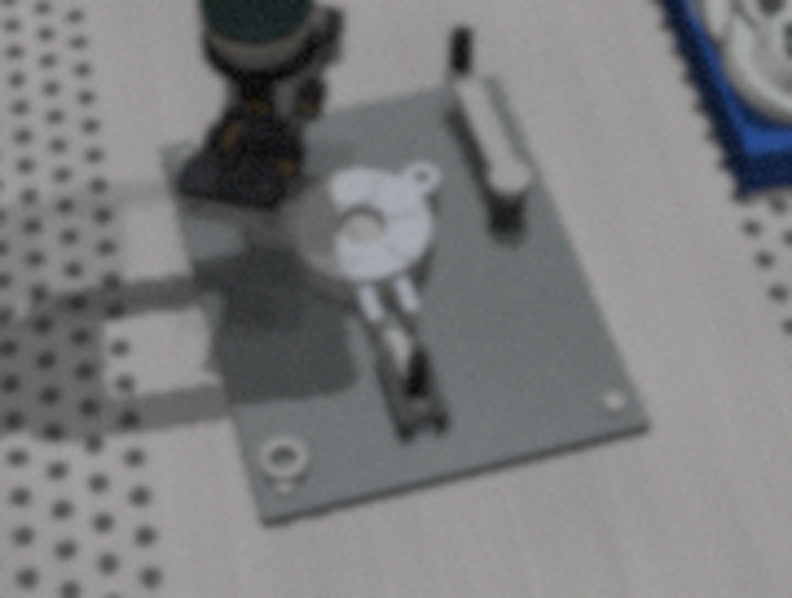

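Request:
{"fn": "apply_moves", "kwargs": {
  "series": [
    [0, -0.1, 0, 0.015],
    [0, -0.1, 0, 0.015],
    [0, 0, 0, 0],
    [0, 0, 0, 0],
    [0, 0, 0, 0],
    [0, 0, 0, 0],
    [0, 0, 0, 0],
    [0, 0, 0, 0]
  ]
}}

```text
t: 9.83
tcp_pos: [0.453, 0.0254, 0.1246]
orientation: [[0.893, -0.45, -0.0], [-0.45, -0.893, 0.0], [-0.0, -0.0, -1.0]]
contact_force: [0.6, -1.0, 0.2]
gripper_width: 0.03
gripper_force: 0.4
```

```bash
python3 c.py;python3 - <<'E'
from h import *
np.set_printoptions(precision=4,suppress=True)
s=take('wrist');np.savez('/tmp/w5',**s);im=s['img']
d=s['depth'];v,u=np.mgrid[:400,:640]
T=s['world_from_camera'];K=s['mtx']
X=np.stack([(u-K[0,2])/K[0,0]*d,(v-K[1,2])/K[1,1]*d,d],-1)@T[:3,:3].T+T[:3,3]
x,y,z=X[...,0],X[...,1],X[...,2]
C=np.array([.5125,-.0052]);r=np.hypot(x-C[0],y-C[1]);a=np.degrees(np.arctan2(y-C[1],x-C[0]))
for lo,hi in((56,62),(62,68),(68,75)):
    m=(d>0)&(abs(z-.0385)<.004)&(r>lo/1e3)&(r<hi/1e3)&(a>-120)&(a<-50)
    A=a[m];g=A>-84
    # split by largest gap
    S=np.sort(A);i=np.argmax(np.diff(S));print(lo,'prongs',S[0],S[i],S[i+1],S[-1],'mid gap',(S[i]+S[i+1])/2,'mid outer',(S[0]+S[-1])/2)
m=(d>0)&(abs(z-.035)<.002)&(y<-.092)&(y>-.125)&(abs(x-.518)<.012)
for lo in(-.097,-.103,-.109,-.115):
    k=m&(abs(y-lo)<.003);print('bar',lo,x[k].min() if k.any() else 0,x[k].max() if k.any() else 0)
k=m;print('nose y',y[k].max())
m=(d>0)&(abs(z-.0465)<.003)&(r<.056);print('body',(x[m].min()+x[m].max())/2,(y[m].min()+y[m].max())/2,x[m].max()-x[m].min(),y[m].max()-y[m].min())
E
```

```text
9.8333 r 0.06694627404120662 ang 152.80924961035416 yaw -26.769375439806463 [0.45295195 0.02539139 0.12463118] [ 0.57129278 -0.98683263  0.22243848] 0.4472704231739044
56 prongs -102.92491236005323 -91.87890010656467 -76.89500299356024 -65.78591318459715 mid gap -84.38695155006246 mid outer -84.3554127723252
62 prongs -101.15483401019438 -91.31401240390856 -77.63108273122305 -67.84097344411462 mid gap -84.47254756756581 mid outer -84.4979037271545
68 prongs -99.82060734221487 -90.89564961090345 -78.36547222288037 -69.52736530789451 mid gap -84.63056091689191 mid outer -84.6739863250547
bar -0.097 0.514592000845384 0.5257285184108929
bar -0.103 0.5061528768378739 0.526032042232404
bar -0.109 0.5060965097079267 0.5244337796441527
bar -0.115 0.5060842681034935 0.5215008917232151
nose y -0.09206361458801841
body 0.5134828224974468 -0.0051239184897894224 0.09913264339946781 0.09897718120352988
```

Request:
{"fn": "apply_moves", "kwargs": {
  "series": [
    [0, 0, 0, 0],
    [0, 0, 0, 0],
    [0, 0, 0, 0],
    [0, 0, -1, 0],
    [0, 0, -3, 0],
    [0, 0, -3, 0],
    [0, 0, -3, 0],
    [0, 0, 0, -0.12]
  ],
  "claw": 4.4
}}

```text
t: 10.55
tcp_pos: [0.4559, 0.0253, 0.2327]
orientation: [[0.941, -0.338, 0.014], [-0.338, -0.941, -0.001], [0.013, -0.004, -1.0]]
contact_force: [0.0, 0.6, 0.4]
gripper_width: 0.0442
gripper_force: 0.0
```

Request:
{"fn": "apply_moves", "kwargs": {
  "series": [
    [0, 0, 0, -0.12],
    [0, 0, 0, -0.1],
    [0, 0, 0, -0.1],
    [0, 0, 0, -0.1],
    [0, 0, 0, 0],
    [0, 0, 0, 0],
    [0, 0, 0, 0],
    [0, 0, 0, 0]
  ],
  "claw": 3.8
}}

```text
t: 11.22
tcp_pos: [0.453, 0.0254, 0.2249]
orientation: [[0.997, 0.071, 0.0], [0.071, -0.997, 0.0], [0.0, -0.0, -1.0]]
contact_force: [-0.2, -0.2, 0.9]
gripper_width: 0.0374
gripper_force: 0.0
```

```bash
python3 g.py .523 -.141 4.2
```

```text
t 11.2167 tcp [0.453  0.0254 0.2249] yaw 4.09 shift cm [ 5.79 17.1   0.  ] twist -0.002 F [-0.2 -0.2  0.9] w 0.0374 j [-0.07 -0.1   1.71  0.    1.53  1.43]
```

Request:
{"fn": "apply_moves", "kwargs": {
  "series": [
    [0.96, 2.85, 0, 0],
    [0.96, 2.85, 0, 0],
    [0.97, 2.85, 0, 0],
    [0.97, 2.85, 0, 0],
    [0.97, 2.85, 0, 0],
    [0.96, 2.85, 0, 0],
    [0, 0, 0, 0],
    [0, 0, 0, 0]
  ]
}}

```text
t: 11.88
tcp_pos: [0.5233, -0.1421, 0.2242]
orientation: [[0.998, 0.069, -0.001], [0.069, -0.998, 0.001], [-0.001, -0.001, -1.0]]
contact_force: [-0.4, 0.4, -0.5]
gripper_width: 0.0382
gripper_force: 0.0
```

```bash
python3 g.py .523 -.141 4.2
python3 - <<'E'
from h import *
np.set_printoptions(precision=4,suppress=True)
s=take('wrist');save(s,'w6.png')
d=s['depth'];v,u=np.mgrid[:400,:640];T=s['world_from_camera'];K=s['mtx']
X=np.stack([(u-K[0,2])/K[0,0]*d,(v-K[1,2])/K[1,1]*d,d],-1)@T[:3,:3].T+T[:3,3];x,y,z=X[...,0],X[...,1],X[...,2]
m=(d>0)&(abs(z-.0745)<.0025)&(abs(x-.523)<.03)&(abs(y+.141)<.04)
print('knob top',m.sum(),np.median(X[m],0),x[m].min(),x[m].max(),y[m].min(),y[m].max())
C=np.array([.5135,-.0051]);r=np.hypot(x-C[0],y-C[1]);a=np.degrees(np.arctan2(y-C[1],x-C[0]))
m=(d>0)&(abs(z-.0385)<.004)&(r>.060)&(r<.074)&(a>-120)&(a<-50);S=np.sort(a[m])
if len(S)>5:i=np.argmax(np.diff(S));print(S[0],S[i],S[i+1],S[-1])
E
```

```text
t 11.8833 tcp [ 0.5233 -0.1421  0.2242] yaw 3.99 shift cm [-0.02 -0.11  0.  ] twist -0.004 F [-0.4  0.4 -0.5] w 0.0382 j [-0.37  0.1   1.51  0.    1.53  1.13]
knob top 376 [ 0.5243 -0.1428  0.0742] 0.5167662110353515 0.5316666438476688 -0.15019813375058821 -0.13537011853705033
-102.41045811655222 -91.61242118740401 -79.4190090092735 -68.31775953848349
```

View pics/w6.png

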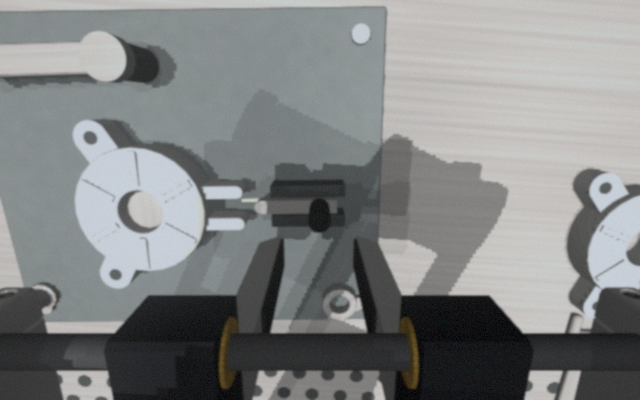

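Request:
{"fn": "apply_moves", "kwargs": {
  "series": [
    [0.1, 0.05, 2.5, 0],
    [0, 0, 2.5, 0],
    [0, 0, 2.4, 0],
    [0, 0, 0, 0],
    [0, 0, 0, 0],
    [0, 0, 0, 0],
    [0, 0, 0, 0],
    [0, 0, 0, 0]
  ],
  "claw": 2.2
}}

```text
t: 12.6
tcp_pos: [0.5251, -0.1414, 0.1528]
orientation: [[0.997, 0.073, 0.004], [0.073, -0.997, -0.001], [0.003, 0.001, -1.0]]
contact_force: [0.1, -0.5, 0.7]
gripper_width: 0.0219
gripper_force: 0.0
```

Request:
{"fn": "apply_moves", "kwargs": {
  "series": [
    [0, -0.4, 0, 0],
    [0, -0.5, 0, 0],
    [0, -0.5, 0, 0],
    [0, -0.5, 0, 0],
    [0, -0.5, 0, 0],
    [0, -0.4, 0, 0],
    [0, -0.3, 0, 0],
    [0, 0, 0, 0]
  ]
}}

```text
t: 13.27
tcp_pos: [0.5221, -0.111, 0.1508]
orientation: [[0.997, 0.073, 0.001], [0.073, -0.997, -0.003], [0.0, 0.003, -1.0]]
contact_force: [0.8, -7.5, 0.2]
gripper_width: 0.0234
gripper_force: 3.0
```

```bash
python3 g.py .5216 -.115 4.2
```

```text
t 13.2667 tcp [ 0.5221 -0.111   0.1508] yaw 4.21 shift cm [-0.08  0.4   0.  ] twist 0.0 F [ 0.8 -7.5  0.2] w 0.0234 j [-0.31  0.13  1.63 -0.    1.38  1.18]
```

Request:
{"fn": "apply_moves", "kwargs": {
  "series": [
    [0, 0, 0, 0],
    [0, 0, 0, 0],
    [0, -0.1, 0, 0],
    [0, -0.1, 0, 0],
    [0, 0, 0, 0],
    [0, 0, 0, 0],
    [0, 0, 0, 0],
    [0, 0, 0, 0]
  ],
  "squeeze": 20
}}

```text
t: 13.93
tcp_pos: [0.5221, -0.1113, 0.1508]
orientation: [[0.997, 0.072, 0.001], [0.072, -0.997, -0.007], [0.001, 0.007, -1.0]]
contact_force: [0.6, -10.5, -0.6]
gripper_width: 0.022
gripper_force: 5.0
```

```bash
python3 g.py .5216 -.115 4.2
```

```text
t 13.9333 tcp [ 0.5221 -0.1113  0.1508] yaw 4.12 shift cm [-0.08  0.37  0.  ] twist -0.001 F [  0.6 -10.5  -0.6] w 0.022 j [-0.31  0.13  1.63 -0.01  1.38  1.19]
```

Request:
{"fn": "apply_moves", "kwargs": {
  "series": [
    [0, 0.5, 0, 0],
    [0, 0, 0, 0],
    [0, 0, 0, 0],
    [0, 0, -3, 0],
    [0, 0, -3, 0],
    [0, 0, -4, 0],
    [0, 0, 0, -0.12],
    [0, 0, 0, -0.12]
  ],
  "claw": 3.6
}}

```text
t: 14.6
tcp_pos: [0.5233, -0.1129, 0.2543]
orientation: [[0.949, 0.314, 0.006], [0.314, -0.949, -0.001], [0.006, 0.003, -1.0]]
contact_force: [0.4, -0.3, 0.2]
gripper_width: 0.0358
gripper_force: 0.0
```

```bash
python3 g.py .612 .114 95.6
python3 - <<'E'
from h import *
np.set_printoptions(precision=4,suppress=True)
s=take('wrist')
d=s['depth'];v,u=np.mgrid[:400,:640];T=s['world_from_camera'];K=s['mtx']
X=np.stack([(u-K[0,2])/K[0,0]*d,(v-K[1,2])/K[1,1]*d,d],-1)@T[:3,:3].T+T[:3,3];x,y,z=X[...,0],X[...,1],X[...,2]
m=(d>0)&(abs(z-.0745)<.0025)&(abs(x-.523)<.03)&(abs(y+.120)<.04)
print('knob top',m.sum(),np.median(X[m],0))
C=np.array([.5135,-.0051]);r=np.hypot(x-C[0],y-C[1]);a=np.degrees(np.arctan2(y-C[1],x-C[0]))
m=(d>0)&(abs(z-.0465)<.003)&(r<.056);print('body',(x[m].min()+x[m].max())/2,(y[m].min()+y[m].max())/2,np.median(z[m]))
m=(d>0)&(abs(z-.097)<.005)&(abs(x-.612)<.03)&(abs(y-.114)<.04)
if m.any():print('kknob',m.sum(),np.median(X[m],0))
E
```

```text
t 14.6 tcp [ 0.5233 -0.1129  0.2543] yaw 18.3 shift cm [ 15.54 -18.76   0.04] twist -1.349 F [ 0.4 -0.3  0.2] w 0.0358 j [-0.32  0.07  1.49  0.    1.58  0.93]
knob top 300 [ 0.5222 -0.1152  0.0742]
body 0.513227577447008 -0.005341953786953322 0.04691467490941886
```

Request:
{"fn": "apply_moves", "kwargs": {
  "series": [
    [2.22, -2.68, 0, 0],
    [2.22, -2.68, 0, 0],
    [2.22, -2.68, 0, 0],
    [2.22, -2.68, 0, 0],
    [2.22, -2.68, 0, 0],
    [2.22, -2.68, 0, 0],
    [2.22, -2.68, 0, 0],
    [0, 0, 0, -0.12]
  ]
}}

```text
t: 15.32
tcp_pos: [0.6126, 0.1192, 0.2488]
orientation: [[0.906, 0.424, -0.002], [0.424, -0.906, 0.004], [-0.0, -0.005, -1.0]]
contact_force: [-1.1, -0.2, -0.6]
gripper_width: 0.0357
gripper_force: 0.0
```

Request:
{"fn": "apply_moves", "kwargs": {
  "series": [
    [0, 0, 0, -0.12],
    [0, 0, 0, -0.12],
    [0, 0, 0, -0.12],
    [0, 0, 0, -0.12],
    [0, 0, 0, -0.12],
    [0, 0, 0, -0.12],
    [0, 0, 0, -0.12],
    [0, 0, 0, -0.12]
  ]
}}

```text
t: 15.98
tcp_pos: [0.6116, 0.1136, 0.2494]
orientation: [[0.173, 0.985, -0.003], [0.985, -0.173, 0.001], [0.0, -0.003, -1.0]]
contact_force: [0.3, 0.8, -0.3]
gripper_width: 0.0359
gripper_force: 0.0
```

Request:
{"fn": "apply_moves", "kwargs": {
  "series": [
    [0, 0, 0, -0.12],
    [0, 0, 0, -0.12],
    [0, 0, 0, -0.02],
    [0, 0, 0, 0],
    [0, 0, 0, 0],
    [0, 0, 0, 0],
    [0, 0, 0, 0],
    [0, 0, 0, 0]
  ]
}}

```text
t: 16.65
tcp_pos: [0.6123, 0.1129, 0.2506]
orientation: [[-0.081, 0.997, -0.0], [0.997, 0.081, 0.0], [0.0, -0.0, -1.0]]
contact_force: [-1.0, 0.4, 0.6]
gripper_width: 0.036
gripper_force: 0.0
```

```bash
python3 - <<'E'
from h import *
np.set_printoptions(precision=4,suppress=True)
for n in('wrist','scene'):
    s=take(n)
    d=s['depth'];v,u=np.mgrid[:400,:640];T=s['world_from_camera'];K=s['mtx']
    X=np.stack([(u-K[0,2])/K[0,0]*d,(v-K[1,2])/K[1,1]*d,d],-1)@T[:3,:3].T+T[:3,3];x,y,z=X[...,0],X[...,1],X[...,2]
    m=(d>0)&(abs(z-.097)<.005)&(abs(x-.612)<.03)&(abs(y-.114)<.03)
    if m.any():print(n,'kknob',m.sum(),np.median(X[m],0),x[m].min(),x[m].max(),y[m].min(),y[m].max())
E
python3 g.py .612 .114 95.6
```

```text
wrist kknob 508 [0.6116 0.114  0.0985] 0.6026736753808728 0.6202471601366719 0.10433867151201191 0.12174679395407428
scene kknob 37 [0.6125 0.1094 0.0991] 0.603616836134238 0.6194985302631446 0.1015988218382684 0.12085744806923171
t 16.75 tcp [0.6123 0.1129 0.2507] yaw 94.66 shift cm [ 0.11 -0.02  0.  ] twist -0.016 F [-0.7  0.3 -0.2] w 0.0359 j [0.09 0.26 1.27 0.   1.61 0.01]
```

Request:
{"fn": "apply_moves", "kwargs": {
  "series": [
    [0.1, 0, 2.8, 0],
    [0, 0, 2.8, 0],
    [0, 0, 2.7, 0],
    [0, 0, 0, 0],
    [0, 0, 0, 0],
    [0, 0, 0, 0],
    [0, 0, 0, 0],
    [-0.04, -0.65, 0, -0.06]
  ],
  "claw": 2.4
}}

```text
t: 17.42
tcp_pos: [0.6075, 0.1131, 0.1704]
orientation: [[-0.142, 0.99, 0.005], [0.99, 0.142, 0.001], [-0.0, 0.005, -1.0]]
contact_force: [-0.2, -0.2, 1.0]
gripper_width: 0.0239
gripper_force: 0.0
```

Request:
{"fn": "apply_moves", "kwargs": {
  "series": [
    [-0.07, -1.21, 0, -0.11],
    [-0.07, -1.21, 0, -0.11],
    [-0.07, -1.21, 0, -0.11],
    [-0.07, -1.21, 0, -0.11],
    [-0.07, -1.21, 0, -0.11],
    [-0.07, -1.21, 0, -0.11],
    [-0.07, -1.21, 0, -0.11],
    [-0.07, -1.21, 0, -0.11]
  ]
}}

```text
t: 18.08
tcp_pos: [0.5282, 0.0615, 0.1706]
orientation: [[-0.856, 0.517, 0.005], [0.517, 0.856, 0.002], [-0.004, 0.004, -1.0]]
contact_force: [0.1, 0.8, 0.4]
gripper_width: 0.0237
gripper_force: 0.7
```

```bash
cat > k.py <<'E'
from h import *
e=env.state();d=e['tcp_pos'][:2]-np.array([.6225,.0035]);R=e['orientation']
print(e['t'],'r',np.hypot(*d),'keeper',np.radians(184.3)-np.arctan2(d[1],d[0])%(2*np.pi),'tool',np.radians(184.3)-np.arctan2(R[1,0],R[0,0])%(2*np.pi),e['tcp_pos'],e['contact_force'],e['gripper_width'])
E
python3 k.py
```

```text
18.0833 r 0.11067473520484286 keeper 0.6264363195416531 tool 0.6178912435176742 [0.52822741 0.0614791  0.17056594] [0.10940151 0.78141035 0.35040584] 0.02366634432242569
```

Request:
{"fn": "apply_moves", "kwargs": {
  "series": [
    [-0.07, -1.21, 0, -0.11],
    [-0.07, -1.21, 0, -0.11],
    [-0.07, -1.21, 0, -0.11],
    [-0.07, -1.21, 0, -0.11],
    [-0.04, -0.77, 0, -0.07],
    [-0.02, -0.55, 0, -0.05],
    [-0.01, -0.33, 0, -0.03],
    [0, 0, 0, 0]
  ]
}}

```text
t: 18.75
tcp_pos: [0.5129, -0.0017, 0.1702]
orientation: [[-0.999, -0.041, 0.005], [-0.041, 0.999, -0.001], [-0.005, -0.001, -1.0]]
contact_force: [0.8, 0.6, -0.3]
gripper_width: 0.0239
gripper_force: 0.0
```

```bash
python3 k.py
```

```text
18.75 r 0.10976654176308234 keeper 0.027946362317465834 tool 0.03441480804817809 [ 0.5128552  -0.0016684   0.17018509] [ 0.82575328  0.61416984 -0.25402554] 0.02387522016087164
```

Push on until the stop is felt.

Request:
{"fn": "apply_moves", "kwargs": {
  "series": [
    [0, -0.3, 0, -0.03],
    [0, -0.2, 0, -0.02],
    [0, -0.2, 0, 0],
    [0, 0, 0, 0],
    [0, 0, 0, 0],
    [0, 0, 0, 0],
    [0, 0, 0, 0],
    [0, 0, 0, 0]
  ]
}}

```text
t: 19.42
tcp_pos: [0.5122, -0.0079, 0.1676]
orientation: [[-0.996, -0.091, -0.0], [-0.091, 0.996, 0.0], [0.0, 0.0, -1.0]]
contact_force: [-0.1, -0.3, -1.2]
gripper_width: 0.0238
gripper_force: 0.0
```

```bash
python3 k.py
```

```text
19.4167 r 0.11093046138301908 keeper -0.027766836196003286 tool -0.01610209763541892 [ 0.51215535 -0.00788534  0.16755928] [-0.05104428 -0.29841929 -1.20637971] 0.023789244815769228
```

Request:
{"fn": "apply_moves", "kwargs": {
  "series": [
    [0, -0.15, 0, 0],
    [0, -0.15, 0, 0],
    [0, 0, 0, 0],
    [0, 0, 0, 0],
    [0, 0, 0, 0],
    [0, 0, 0, 0],
    [0, 0, 0, 0],
    [0, 0, 0, 0]
  ]
}}

```text
t: 20.08
tcp_pos: [0.5122, -0.0092, 0.1675]
orientation: [[-0.996, -0.092, -0.001], [-0.092, 0.996, 0.004], [0.0, 0.004, -1.0]]
contact_force: [-0.7, 4.7, 1.7]
gripper_width: 0.0238
gripper_force: 2.8
```

```bash
python3 k.py
```

```text
20.0833 r 0.11102183646046793 keeper -0.04002541379861135 tool -0.016739916504873165 [ 0.51221244 -0.00924761  0.16746496] [-0.66977538  4.72353303  1.66961041] 0.023845253840098612
```

Request:
{"fn": "apply_moves", "kwargs": {
  "series": [
    [0, 0.4, 0, 0],
    [0, 0, 0, 0],
    [0, 0, 0, 0],
    [0, 0, -3, 0],
    [0, 0, -3, 0],
    [0, 0, -3, 0],
    [0, 0, 0, 0],
    [0, 0, 0, 0]
  ],
  "claw": 3.6
}}

```text
t: 20.75
tcp_pos: [0.5131, -0.0074, 0.2601]
orientation: [[-0.996, -0.091, 0.005], [-0.091, 0.996, -0.001], [-0.005, -0.002, -1.0]]
contact_force: [0.4, -0.0, -0.4]
gripper_width: 0.036
gripper_force: 0.0
```

Request:
{"fn": "apply_moves", "kwargs": {
  "series": [
    [3, 0, 0, 0],
    [3, 0, 0, 0],
    [3, 0, 0, 0],
    [1, 0, 0, 0],
    [0, 0, 0, 0],
    [0, 0, 0, 0],
    [0, 0, 0, 0],
    [0, 0, 0, 0]
  ]
}}

```text
t: 21.42
tcp_pos: [0.4135, -0.0161, 0.2574]
orientation: [[-0.996, -0.091, -0.0], [-0.091, 0.996, 0.0], [0.0, 0.0, -1.0]]
contact_force: [-0.4, -0.2, -0.1]
gripper_width: 0.0363
gripper_force: 0.0
```

Run:
```python
from h import *
np.set_printoptions(precision=4,suppress=True)
s=take('wrist');save(s,'w9.png')
d=s['depth'];v,u=np.mgrid[:400,:640];T=s['world_from_camera'];K=s['mtx']
X=np.stack([(u-K[0,2])/K[0,0]*d,(v-K[1,2])/K[1,1]*d,d],-1)@T[:3,:3].T+T[:3,3];x,y,z=X[...,0],X[...,1],X[...,2]
m=(d>0)&(abs(z-.0985)<.003)&(abs(x-.512)<.04)&(abs(y)<.04)
print('kknob',m.sum(),np.median(X[m],0))
m=(d>0)&(abs(z-.0745)<.0025)&(abs(x-.523)<.03)&(abs(y+.120)<.04);print('lknob',m.sum(),np.median(X[m],0) if m.any() else 0)
C=np.array([.5135,-.0051]);r=np.hypot(x-C[0],y-C[1]);a=np.degrees(np.arctan2(y-C[1],x-C[0]))
m=(d>0)&(abs(z-.0465)<.003)&(r<.056);print('body',x[m].min(),x[m].max(),y[m].min(),y[m].max())
print(env.state()['tcp_pos'],env.state()['contact_force'])
s=take('scene');cr=cv2.resize(s['img'][165:301,230:410],None,fx=4.4,fy=4.4,interpolation=cv2.INTER_CUBIC)
cv2.imwrite('pics/end.png',cr[:,:,::-1])
```

```text
kknob 128 [ 0.5063 -0.0061  0.0979]
lknob 0 0
body 0.4631557124607346 0.5497330998781103 -0.04573568786995024 0.03828132518187103
[ 0.4134 -0.0161  0.2574] [ 0.1687 -0.1724 -0.5115]
```

View pics/end.png

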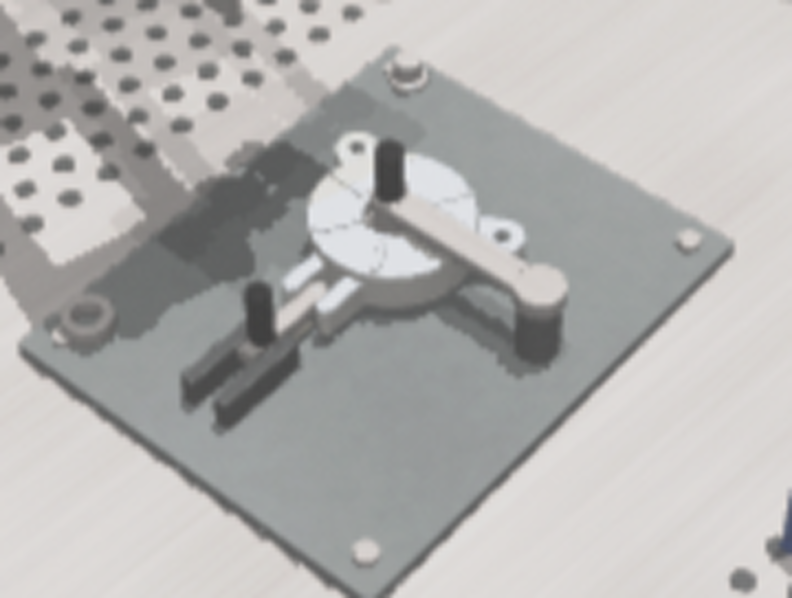

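The picture shows the lock bar inside the fork at about (315,295) and the keeper knob over the cover centre at (390,150). The bush at (408,70) and the collar at (85,320) have not moved.

```bash
python3 -c "
from rig import ticket
print(ticket.hand_in())"
```

```text
the job is handed in; nothing more can be done
None
```

I handed the job in at about 21.5 s of the 72 s: the forked ear faces the lock bar, the bar is home (about 27.7 mm of 28 mm), and the keeper is back at its stop; the hand-in returned no verdict.

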